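# Show which culture plate is due and which rest it goes to

### The arm

A 7-joint arm with a two-finger parallel gripper is mounted at the origin on a cart in front of the work surface, level with it; the furniture and walls round the work are solid. World frame = base frame: x ahead of the robot, y to its left, z up, the work surface at z = 0. Lengths are in m, angles in rad, forces in N, time in s.
With the tool pointing down it reaches from about 0.4 to 0.85 m from the base axis. Payload 10.4 kg.
Tool frame: the origin (TCP) lies between the finger pads, 19 mm behind the fingertips; this is the grasp point; z points along the fingers, y is the line along which they close (so a half turn about z gives the same grasp; the last joint's range is limited). The gripper opens to 85 mm and grips with 20 to 120 N. Pads are 22 mm wide; open, the fingers measure 114 mm over their backs; the gripper's body (76 mm by 85 mm) begins 54 mm behind the grasp point. The pads swing forward as they close: fully open they stand 13 mm farther back than shut.
Start: joints at [-1.341, 0.332, -0.065, 1.46, 0.022, 1.35, -0.088], TCP at [0.156, 0.605, 0.25] pointing down, gripper open.
Joint ranges: [-2.6, 2.6], [-0.5, 2.12], [-1.47, 1.34], [0.16, 2.42], [-1.27, 4.41], [0.06, 2.06], [-2.6, 2.6]. Speed limits (rad/s): [2.22, 2.22, 2.79, 2.79, 3.14, 3.14, 3.14].

### API

Orientations are given as a unit quaternion [w, x, y, z].
In Python, from workcell import telemetry, imaging, manip gives the robot as it stands. The module is installed in compiled form; this text tells all that it offers.
- The arm moves only by the tool arm_command, never from a script. Its argument "targets" is a list of rows, each a list of 4 numbers: the shift along the tool's x, y, z in m, then the turn about the tool's z in degrees. A call has 1 to 20 rows; each row shifts and turns the commanded pose from where the row before left it, along the tool's axes as they then stand; what a row does not reach is not made up. A row lasts 1/10 s, in which the tool goes at most 50 mm and 8.59 degrees, less where a joint would pass 70% of its speed; a pose out of reach is approached as far as the arm can. A call with a gripper value outside its range is refused whole. "fingers" is the opening, from 0 (shut) to 1 (fully open), set as the call begins (left out, the last holds). The fingers move at their own pace and stop on an object; "grip_force" is the grip in N (left out, the last holds). Time passes only in rows, so rows that do not move let the fingers close. It gives the time, the measured TCP pose, the force, the opening and the grip force at its end, in the units of the state.
- telemetry.get_state(): the state, without advancing time (a new reading comes with each control period).
- imaging.capture(name): name is "scene" or "top"; returns a dict with "frame" (420x560x3 uint8, red, green, blue), "fovy" (degrees; the focal length in pixels is half the picture's height over the tangent of half this angle, whatever the lens; pixels are square), "cx", "cy" (the principal point, pixels), "R" (3x3) and "t" (3): a world point X has camera coordinates R X + t. Camera axes: x right, y down, z forward; pixel columns grow to the right and rows downward; lengths in m; the calibration is good to about 2 mm. A picture is of the moment at which its call begins. There is no depth.
- manip.sign_off(): hands the job in; it is judged then, once.
Trained networks look in the newest picture that a camera, given by its name, has taken for a name from the list of things; names that differ only in an ending like _2 or _b are one class to them, and where a whole thing is asked for, a point or a joint stands for the part that bears it (a point fixed in the world has none). Each returns a list of dicts, best first, with "score" (0 to 1); they miss things now and then, are a little off and sometimes report something else, mostly with a low value. They report only what shows in the picture. A call takes as long as a camera call.
- imaging.masks_of(camera, target): "mask" (420x560 bool, what is visible of it) and "rect" ([left, top, width, height] in pixels, round what is visible of it).
The state is a dict: "t": time; "joint_positions": joint angles; "qd": joint speeds; "joint_efforts": joint torques, N m; "ee_pos": TCP position; "tool_rot": TCP orientation; "wrist_force": force on the tool from outside, world axes, zero at the start; "moment": the same for the moment, N m; "gripper_width": opening from 0.0 (shut) to 1.0 (fully open); "grasp_force": force on a finger pad.
Only numpy, scipy, OpenCV 4.12 (cv2) and the standard library are available. Lean on these libraries where they do the work, as an engineer would, in place of code of your own. Each camera call takes 0.05 s, during which the arm holds its last target. There are 200 camera calls.

### The job

Show a trainee which culture plate to read next: point down with the fingertips at the middle of the petri dish that has the lab timer standing on it, staying there, a few centimetres above, for two seconds. Then point in the same way at the middle of the empty round plate rest where that dish is to go, stay at least two seconds, and finish while still pointing there. Touch and move nothing, travel well above things, and do not lower the fingers over any other dish.

Things in the scene. Friction and masses are not known exactly. Their poses are not given: they have to be found in the camera images.
- dish_due_top (a point): The dish that is due: round clear petri dish with its lid on, 91 mm across and 16 mm tall, lying flat; this point is the middle of the top of its lid, z up. The lab timer stands on this lid, so the highest thing here is 20 mm above this point.
- dish_b_top (a point): Another round clear petri dish with its lid on, 91 mm across and 16 mm tall, lying flat; this point is the middle of the top of its lid, z up. It lies on the bare worktop with nothing on it.
- dish_c_top (a point): Another round clear petri dish with its lid on, 91 mm across and 16 mm tall, lying flat; this point is the middle of the top of its lid, z up. It lies on the bare worktop with nothing on it.
- dish_parked_top (a point): The dish already parked in the other plate rest: round clear petri dish with its lid on, 91 mm across and 16 mm tall, lying flat; this point is the middle of the top of its lid, z up. 
- rest_free_middle (a point): The empty plate rest: a low round grey tray fixed to the worktop, 108 mm across, with a rim 10 mm tall and 5 mm thick; this point is the middle of its inner floor, 4 mm above the worktop, z up. An identical rest, 11 to 24 cm to the left or right of it, holds the parked dish.
- timer: White lab timer, 66 x 66 x 20 mm, standing on the lid of the dish that is due (within about 6 mm of its middle, at any yaw). Origin: middle of its underside.
- tube_rack: A bystander, stands on the worktop; leave it alone. Origin: middle of its underside. Tube rack with a few tubes, 52 x 147 mm, 88 mm tall. (Fixed behind the work: a white box 0.11 m tall from x 0.53, left of y 0.17; a slide cabinet from x 0.71; a tall microscope right of y -0.12 from x 0.56: keep the wrist left of it or in front.)
- bottle: A bystander, stands on the worktop; leave it alone. Origin: middle of its underside. Screw-cap bottle, 48 mm across, 95 mm tall.
- cup: A bystander, stands on the worktop; leave it alone. Origin: middle of its underside. Clear beaker, 66 mm across, 70 mm tall.
- sanitiser: A bystander, stands on the worktop; leave it alone. Origin: middle of its underside. Screw-cap bottle, 54 mm across, 135 mm tall.
- marker: A bystander, stands on the worktop; leave it alone. Origin: middle of its underside. Marker pen lying flat, 135 mm long, 17 mm thick.

How it is judged:
By the outcome, as a careful person would: the job done as asked, in the order asked, and still so for the second after the job is handed in, with the robot touching nothing.
It also fails if it takes over 40 s, if anything falls off the work surface, if the arm or the gripper's body presses on something with over 40 N, if the wrist force passes 120 N, or if a joint passes its speed limit or range.

## Working session

There is one attempt and no reset: what is moved stays moved. The work goes in short steps, Python scripts to look and compute and a tool call to move; the robot and the scene stay as the last step left them, time stands still between calls to the robot, and variables do not carry over. Pictures are saved under pics/ and viewed, at most 10 in all, crops included, and the job is handed in when it is done.

Besides the shell and the picture viewer there is one more tool, called after ">>>" as a command line: name --pt "numbers of a row" for each row, then --argument value for the rest. arm_command: Moves the arm, as the interface text tells. Its arguments: {"type":"object","properties":{"targets":{"type":"array"},"fingers":{"type":"number"},"grip_force":{"type":"number"}},"required":["targets"]}

```bash
mkdir -p pics
cat > h.py <<'E'
import numpy as np,cv2
from workcell import telemetry, imaging, manip
def ray(c,uv,z):
    f=c["frame"].shape[0]/2/np.tan(np.radians(c["fovy"])/2)
    d=c["R"].T@np.array([(uv[0]-c["cx"])/f,(uv[1]-c["cy"])/f,1]); o=-c["R"].T@c["t"]
    return o+d*(z-o[2])/d[2]
E
python3 - <<'E'
from h import *
ims=[]
for n in("top","scene"):
    c=imaging.capture(n); cv2.imwrite(f"pics/{n}1.png",c["frame"][:,:,::-1])
    print(n,c["fovy"],c["cx"],c["cy"],(-c["R"].T@c["t"]).round(3))
    for k,z in(("timer",.036),("dish_due_top",.016),("rest_free_middle",.01),("tube_rack",.088),("bottle",.095),("cup",.07),("sanitiser",.135),("marker",.017)):
        for m in imaging.masks_of(n,k)[:5]:
            l,t,w,h=m["rect"]; ys,xs=np.nonzero(m["mask"]); uv=(xs.mean(),ys.mean())
            print(k,round(m["score"],2),m["rect"],np.round(uv,1),ray(c,uv,z).round(3), ray(c,(l+w/2,t+h/2),z).round(3))
s=telemetry.get_state();print(s)
E
```

```text
top 47.994056027121054 282.1155850452295 204.32063329257338 [0.406 0.024 1.756]
timer 0.6 [249.3, 172.3, 24.0, 21.1] [260.4 181.6] [0.629 0.115 0.036] [0.625 0.112 0.036]
dish_due_top 0.67 [346.6, 217.2, 18.7, 18.1] [355.9 224.3] [ 0.475 -0.237  0.016] [ 0.468 -0.237  0.016]
dish_due_top 0.52 [250.3, 184.4, 20.9, 7.6] [259.4 189.2] [0.604 0.12  0.016] [0.607 0.115 0.016]
rest_free_middle 0.96 [263.2, 208.1, 33.4, 26.5] [279.2 220.8] [0.487 0.046 0.01 ] [0.485 0.043 0.01 ]
rest_free_middle 0.28 [393.5, 167.1, 15.4, 18.0] [399.6 173.5] [ 0.665 -0.402  0.01 ] [ 0.655 -0.408  0.01 ]
tube_rack 0.94 [382.3, 215.3, 42.4, 20.9] [404.1 226.1] [ 0.466 -0.396  0.088] [ 0.468 -0.394  0.088]
bottle 0.74 [394.0, 167.8, 16.9, 14.3] [399.7 173.2] [ 0.654 -0.382  0.095] [ 0.647 -0.392  0.095]
bottle 0.65 [250.7, 172.7, 23.4, 22.7] [260.8 181.7] [0.622 0.111 0.095] [0.613 0.105 0.095]
cup 0.56 [347.0, 215.5, 19.1, 17.7] [355.7 224. ] [ 0.474 -0.228  0.07 ] [ 0.473 -0.231  0.07 ]
sanitiser 0.55 [424.1, 208.4, 24.5, 11.8] [438.  212.6] [ 0.511 -0.501  0.135] [ 0.506 -0.496  0.135]
sanitiser 0.26 [264.3,
[... 1250 characters left out ...]
ions': array([-1.34058324,  0.33217624, -0.06472555,  1.46010207,  0.02159063,
        1.34990923, -0.08845487]), 'qd': array([ 0.00029507, -0.00128333, -0.00018617,  0.00214861, -0.00138528,
        0.00031993,  0.00039256]), 'joint_efforts': array([ 2.08856031e-04, -6.25221634e+01,  4.89351398e-02, -3.91821957e+01,
        1.63791381e-02,  1.64969759e-03, -2.48236955e-05]), 'ee_pos': array([0.1562996 , 0.60515615, 0.25005144]), 'tool_rot': array([-1.18051212e-05,  1.26035204e-01,  9.92025768e-01,  5.08418548e-05]), 'wrist_force': array([-0.47362088,  0.13765248, -0.11502986]), 'moment': array([-0.00919714, -0.04357132, -0.0165813 ]), 'grasp_force': 0.0, 'gripper_width': 0.9963227309366864}
```

View pics/top1.png

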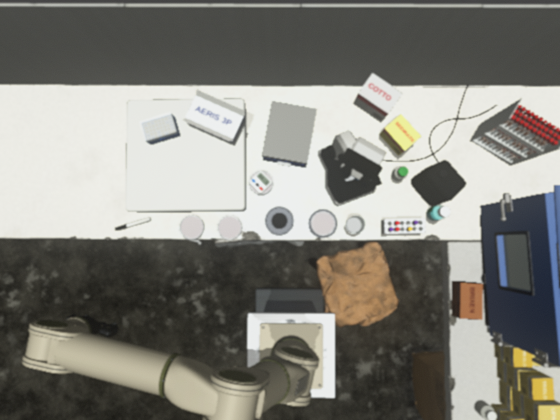

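View pics/scene1.png

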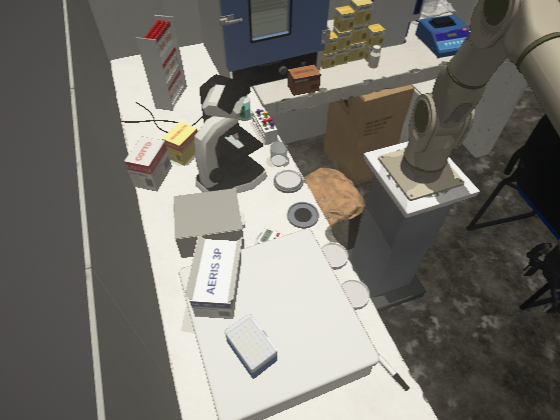

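The top view shows the timer dish at about (260,182), the dark empty rest at (279,221), the parked dish at (323,222) and the other dishes at (192,227) and (230,227). The scene view agrees, with the rest at (303,214) and the timer at (267,236). The two cameras differ by about 1 cm, so I'll zoom in.

Run:
```python
from h import *
a=cv2.imread("pics/top1.png");b=cv2.imread("pics/scene1.png")
A=cv2.resize(a[160:245,225:345],None,fx=6.5,fy=6.5,interpolation=cv2.INTER_CUBIC)
B=cv2.resize(b[160:260,235:355],None,fx=6,fy=6,interpolation=cv2.INTER_CUBIC)
cv2.imwrite("pics/A.png",A);cv2.imwrite("pics/B.png",B)
```

```text
(no output)
```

View pics/A.png

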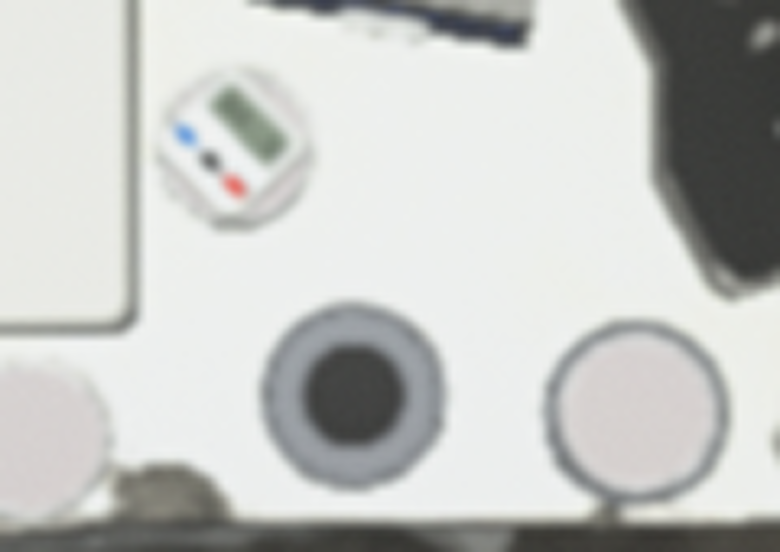

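View pics/B.png

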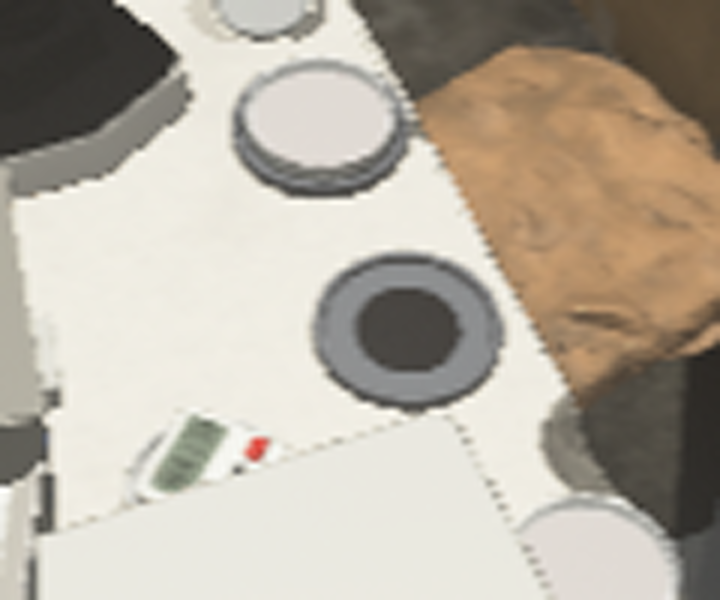

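>>> arm_command --pt "-0.01 -0.006 0 0" --pt "-0.02 -0.012 0 0" --pt "-0.026 -0.016 0 0" --pt "-0.026 -0.016 0 0" --pt "-0.026 -0.016 0 0" --pt "-0.026 -0.016 0 0" --pt "-0.026 -0.016 0 0" --pt "-0.026 -0.016 0 0" --pt "-0.026 -0.016 0 0" --pt "-0.026 -0.016 0 0" --pt "-0.026 -0.016 0 0" --pt "-0.026 -0.016 0 0" --pt "-0.026 -0.016 0 0" --pt "-0.026 -0.016 0 0" --pt "-0.026 -0.016 0 0" --pt "-0.026 -0.016 0 0" --pt "-0.026 -0.016 0 0" --pt "-0.026 -0.016 0 0" --pt "-0.026 -0.016 0 0" --pt "-0.026 -0.016 0 0" --fingers 0

```text
t: 2.9
ee_pos: [0.5626, 0.1824, 0.2502]
tool_rot: [0.0, 0.126, 0.992, 0.0]
wrist_force: [-0.1, 0.3, 0.6]
gripper_width: 0.003
grasp_force: 0.0
```

Run:
```python
from h import *
s=telemetry.get_state();p=s["ee_pos"];print(s["t"],p,s["tool_rot"],s["joint_positions"].round(2),s["gripper_width"])
tip=p-[0,0,.019]
pts={"top":dict(rest=((353/6.5+225-.5,396/6.5+160-.5),.01),dish=((236/6.5+225-.5,148/6.5+160-.5),.014)),
"scene":dict(rest=((408/6+235-.5,331/6+160-.5),.008))}
out=[]
for n in("top","scene"):
    c=imaging.capture(n);f=210/np.tan(np.radians(c["fovy"])/2)
    for k,(uv,z) in pts[n].items(): print(n,k,ray(c,uv,z).round(4))
    im=np.ascontiguousarray(c["frame"][:,:,::-1])
    q=c["R"]@tip+c["t"];u=np.array([f*q[0]/q[2]+c["cx"],f*q[1]/q[2]+c["cy"]]);print(n,u)
    x,y=(u-40).astype(int);y=max(y,0);x=max(x,0)
    cr=cv2.resize(im[y:y+80,x:x+80],(400,400),interpolation=cv2.INTER_CUBIC)
    cv2.drawMarker(cr,tuple(int(v) for v in (u+.5-[x,y])*5),(0,0,255),0,14,1);out.append(cr)
cv2.imwrite("pics/C.png",np.hstack(out))
```

```text
2.9 [0.56263967 0.18238223 0.25017494] [6.86488724e-05 1.26341513e-01 9.91986788e-01 1.71123759e-04] [-0.66  0.26  0.33  1.57 -0.09  1.32  0.99] 0.0029217023725777278
top rest [0.4883 0.0471 0.01  ]
top dish [0.6298 0.1147 0.014 ]
top [236.41563071 194.20101355]
scene rest [0.493  0.0512 0.008 ]
scene [301.79938786 207.17684105]
```

View pics/C.png

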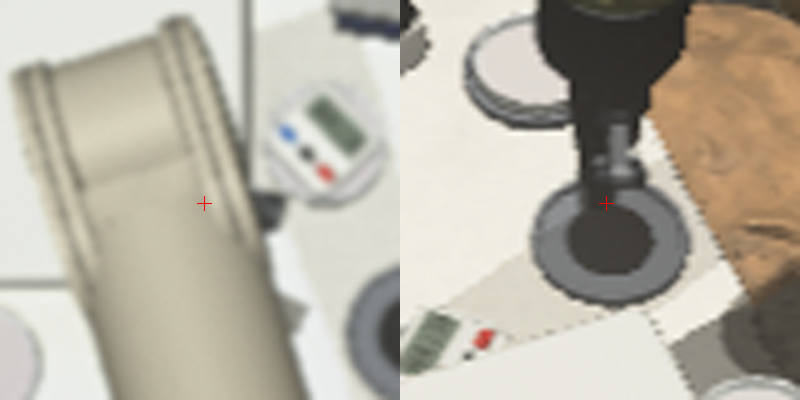

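>>> arm_command --pt "-0.022 -0.012 0 0" --pt "-0.022 -0.012 0 0" --pt "-0.02 -0.012 0 0" --pt "-0.012 -0.008 0 0" --pt "-0.006 -0.003 0 0" --pt "0 0 0.01 0" --pt "0 0 0.02 0" --pt "0 0 0.03 0" --pt "0 0 0.03 0" --pt "0 0 0.02 0" --pt "0 0 0.01 0" --pt "0 0 0 0" --pt "0 0 0 0"

```text
t: 4.3
ee_pos: [0.6298, 0.1189, 0.1309]
tool_rot: [0.0, 0.126, 0.992, 0.0]
wrist_force: [0.4, -0.4, 0.2]
gripper_width: 0.004
grasp_force: 0.0
```

Run:
```python
from h import *
s=telemetry.get_state();p=s["ee_pos"];print(s["t"],p,s["tool_rot"],s["joint_positions"].round(2))
c=imaging.capture("scene");cv2.imwrite("pics/D.png",cv2.resize(c["frame"][120:270,190:390,::-1],None,fx=4,fy=4,interpolation=cv2.INTER_CUBIC))
```

```text
4.3 [0.62977737 0.11889986 0.13085978] [4.18228105e-04 1.25792525e-01 9.92056424e-01 3.43612607e-04] [-0.52  0.46  0.35  1.57 -0.17  1.13  1.18]
```

View pics/D.png

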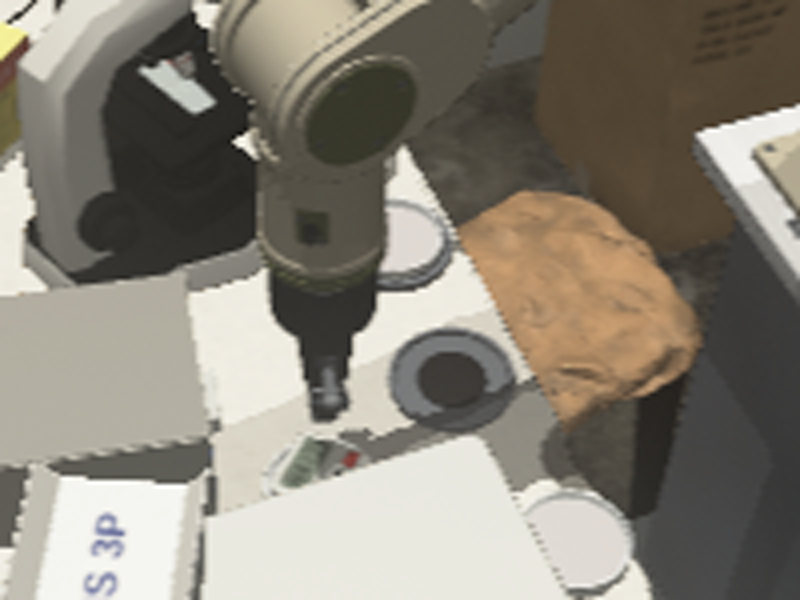

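The closed fingers at (327,410) in the crop hang straight above the timer dish, with clear space all round. Now the last descent and the hold.

>>> arm_command --pt "-0.002 -0.003 0.01 0" --pt "0 0 0.016 0" --pt "0 0 0.012 0" --pt "0 0 0.008 0" --pt "0 0 0 0" --pt "0 0 0 0" --pt "0 0 0 0" --pt "0 0 0 0" --pt "0 0 0 0" --pt "0 0 0 0" --pt "0 0 0 0" --pt "0 0 0 0" --pt "0 0 0 0" --pt "0 0 0 0" --pt "0 0 0 0" --pt "0 0 0 0" --pt "0 0 0 0" --pt "0 0 0 0" --pt "0 0 0 0" --pt "0 0 0 0"

```text
t: 6.35
ee_pos: [0.6308, 0.1149, 0.084]
tool_rot: [0.0, 0.126, 0.992, 0.0]
wrist_force: [-0.2, 0.3, -0.3]
gripper_width: -0.002
grasp_force: 0.0
```

>>> arm_command --pt "0 0 0 0" --pt "0 0 0 0" --pt "0 0 0 0" --pt "0 0 0 0" --pt "0 0 0 0" --pt "0 0 0 0" --pt "0 0 0 0" --pt "0 0 0 0" --pt "0 0 0 0" --pt "0 0 0 0" --pt "0 0 0 0" --pt "0 0 0 0" --pt "0 0 0 0" --pt "0 0 0 0" --pt "0 0 0 0"

```text
t: 7.85
ee_pos: [0.6308, 0.1149, 0.084]
tool_rot: [0.0, 0.126, 0.992, 0.0]
wrist_force: [-0.3, -0.5, -0.3]
gripper_width: 0.0
grasp_force: 0.0
```

>>> arm_command --pt "0 0 -0.01 0" --pt "0 0 -0.025 0" --pt "0 0 -0.035 0" --pt "0 0 -0.035 0" --pt "0 0 -0.03 0" --pt "0 0 -0.02 0" --pt "0 0 -0.011 0" --pt "0.009 -0.007 0 0" --pt "0.02 -0.017 0 0" --pt "0.025 -0.021 0 0" --pt "0.025 -0.021 0 0" --pt "0.02 -0.017 0 0" --pt "0.014 -0.011 0 0" --pt "0.006 -0.005 0 0" --pt "0 0 0.01 0" --pt "0 0 0.03 0" --pt "0 0 0.03 0" --pt "0 0 0.03 0" --pt "0 0 0.02 0" --pt "0 0 0 0"

```text
t: 9.85
ee_pos: [0.4894, 0.0488, 0.1266]
tool_rot: [-0.003, 0.126, 0.992, -0.001]
wrist_force: [-0.7, -0.5, -0.1]
gripper_width: -0.0
grasp_force: 0.0
```

Run:
```python
from h import *
s=telemetry.get_state();p=s["ee_pos"];print(s["t"],p)
c=imaging.capture("scene");cv2.imwrite("pics/E.png",cv2.resize(c["frame"][120:270,190:390,::-1],None,fx=4,fy=4,interpolation=cv2.INTER_CUBIC))
```

```text
9.85 [0.48935256 0.04878231 0.12660219]
```

View pics/E.png

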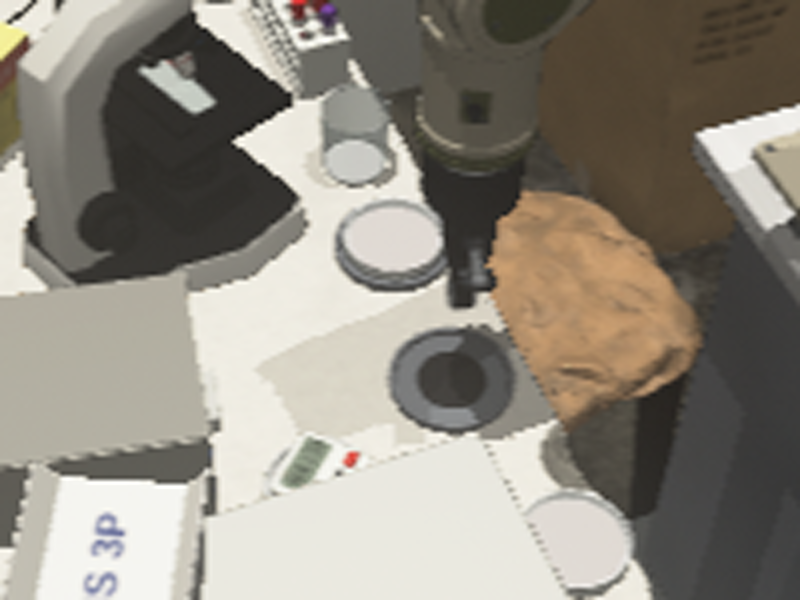

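The fingers at (463,300) hang above the empty rest at (452,380). Everything else is unmoved.

>>> arm_command --pt "-0.002 0.001 0.01 0" --pt "0 0 0.02 0" --pt "0 0 0.016 0" --pt "0 0 0.01 0" --pt "0 0 0.004 0" --pt "0 0 0 0" --pt "0 0 0 0" --pt "0 0 0 0" --pt "0 0 0 0" --pt "0 0 0 0" --pt "0 0 0 0" --pt "0 0 0 0" --pt "0 0 0 0" --pt "0 0 0 0" --pt "0 0 0 0" --pt "0 0 0 0" --pt "0 0 0 0" --pt "0 0 0 0" --pt "0 0 0 0" --pt "0 0 0 0"

```text
t: 11.9
ee_pos: [0.493, 0.0493, 0.07]
tool_rot: [-0.0, 0.126, 0.992, 0.0]
wrist_force: [0.5, -0.6, -0.2]
gripper_width: -0.001
grasp_force: 0.0
```

>>> arm_command --pt "0 0 0 0" --pt "0 0 0 0" --pt "0 0 0 0" --pt "0 0 0 0" --pt "0 0 0 0" --pt "0 0 0 0" --pt "0 0 0 0" --pt "0 0 0 0" --pt "0 0 0 0" --pt "0 0 0 0" --pt "0 0 0 0" --pt "0 0 0 0" --pt "0 0 0 0" --pt "0 0 0 0" --pt "0 0 0 0"

```text
t: 13.4
ee_pos: [0.493, 0.0493, 0.07]
tool_rot: [-0.0, 0.126, 0.992, 0.0]
wrist_force: [0.7, 0.6, -1.1]
gripper_width: 0.001
grasp_force: 0.0
```

Run:
```python
from h import *
s=telemetry.get_state();print(s["t"],s["ee_pos"],s["wrist_force"])
c=imaging.capture("scene");cv2.imwrite("pics/F.png",cv2.resize(c["frame"][120:270,190:390,::-1],None,fx=4,fy=4,interpolation=cv2.INTER_CUBIC))
```

```text
13.4 [0.49297478 0.04931787 0.06998455] [ 0.68442418  0.6259242  -1.05130978]
```

View pics/F.png

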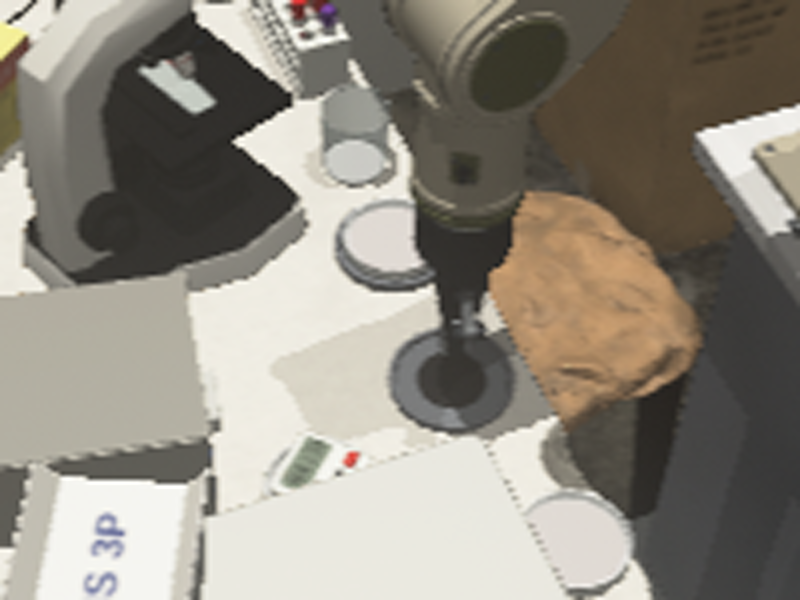

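The fingertips are over the middle of the rest, at about (455,345), and nothing is disturbed. I'll go slightly lower and hold again.

>>> arm_command --pt "0 0 0.006 0" --pt "0 0 0.006 0" --pt "0 0 0 0" --pt "0 0 0 0" --pt "0 0 0 0" --pt "0 0 0 0" --pt "0 0 0 0" --pt "0 0 0 0" --pt "0 0 0 0" --pt "0 0 0 0" --pt "0 0 0 0" --pt "0 0 0 0" --pt "0 0 0 0" --pt "0 0 0 0" --pt "0 0 0 0" --pt "0 0 0 0" --pt "0 0 0 0" --pt "0 0 0 0" --pt "0 0 0 0" --pt "0 0 0 0"

```text
t: 15.45
ee_pos: [0.493, 0.0493, 0.058]
tool_rot: [-0.0, 0.126, 0.992, 0.0]
wrist_force: [-0.5, -0.3, -0.9]
gripper_width: 0.001
grasp_force: 0.0
```

>>> arm_command --pt "0 0 0 0" --pt "0 0 0 0" --pt "0 0 0 0" --pt "0 0 0 0" --pt "0 0 0 0" --pt "0 0 0 0" --pt "0 0 0 0" --pt "0 0 0 0"

```text
t: 16.25
ee_pos: [0.493, 0.0493, 0.058]
tool_rot: [0.0, 0.126, 0.992, 0.0]
wrist_force: [-0.5, -0.0, 0.2]
gripper_width: 0.003
grasp_force: 0.0
```

```bash
python3 -c "
from h import *
print(telemetry.get_state()['ee_pos']);print(manip.sign_off())"
```

```text
[0.4930142  0.04929964 0.05800663]
the job is handed in; nothing more can be done
None
```

The arm pointed at the timer dish for about 3 s, fingertips about 3 cm above the timer, then at the empty plate rest, where it was still pointing (about 3.5 cm above its floor) when I handed the job in at about 16 s; there was no sign of contact, and no verdict was returned.

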